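Fetch the vials from behind the bottles and load the rocking mixer

ROBOT

A 6-joint arm with a two-finger parallel gripper is mounted at the origin on a cart in front of the work surface, level with it; the furniture and walls round the work are solid. World frame = base frame: x ahead of the robot, y to its left, z up, the work surface at z = 0. Lengths are in m, angles in rad, forces in N, time in s.
With the tool pointing down it reaches from about 0.25 to 0.775 m from the base axis. Payload 4 kg.
Tool frame: the origin (TCP) lies at the centre of the arm's flange, where the gripper is bolted on; the fingertips stand 199 mm ahead of it and the grasp point (between the pads) lies 180 mm ahead of it (robot.tcp_to_tips is the z of the fingertips in the tool frame, in m); z points along the fingers, y is the line along which they close (so a half turn about z gives the same grasp; the last joint's range is limited). The gripper opens to 94 mm and grips with 3 to 60 N. Pads are 16 mm wide; open, the fingers measure 119 mm over their backs; the gripper's body (75 mm by 177 mm) begins 78 mm behind the grasp point.
Start: joints at [-1.323, 0.087, 1.371, -0, 1.684, -0.103], TCP at [0.189, -0.517, 0.405] pointing down, gripper open.
Joint ranges: [-3.1, 3.1], [-0.76, 2.03], [0.27, 2.55], [-1.08, 4.22], [0.17, 2.65], [-2.57, 2.57]. Speed limits (rad/s): [2.79, 2.79, 3.14, 3.14, 3.14, 3.14].

INTERFACE

Orientations are given as [roll, pitch, yaw] about the fixed x, y, z axes, in that order (R = Rz(yaw) Ry(pitch) Rx(roll)).
In Python, from bench import robot gives the robot as it stands.
- The arm moves only by the tool play_rows, never from a script. Its arguments are lists of equal length, an entry for each row: "translation": the shift along the tool's x, y, z scaled (see below), a list of three; "twist": the turn, a rotation vector about the tool's x, y, z scaled (see below), a list of three; "gripper": the opening, from -1 (shut) to 1 (fully open). A call has 1 to 8 rows; each row shifts and turns the commanded pose from where the row before left it, along the tool's axes as they then stand; what a row does not reach is not made up. The controller multiplies each number of a shift by 0.04 m and each number of a turn by 0.1 rad. A row lasts 1/10 s, in which the tool goes at most 50 mm and 8.59 degrees, less where a joint would pass 70% of its speed; a pose out of reach is approached as far as the arm can. A call with a number of a shift or a turn outside -1 to 1 is refused whole. A call with a gripper value outside its range is refused whole. The fingers move at their own pace and stop on an object; the grip force is fixed at half the most. Time passes only in rows, so rows that do not move let the fingers close. It gives the time, the measured TCP pose, the force, the opening and the grip force at its end, in the units of the state.
- robot.get_obs(): the state, without advancing time (a new reading comes with each control period).
- robot.snapshot(name): name is "scene" or "top" or "wrist"; returns the picture (480x640x3 uint8, red, green, blue); there is no depth.
- robot.camera_model(name): a dict with "camera_matrix" (3x3 intrinsics, pixels), "k1" (the pictures are not rectified: a ray, as slopes to the right and down, at radius r is drawn at 1 + k1 r^2 times it, then the intrinsics apply), "rvec" (rotation vector, rad) and "tvec" (3), from world to camera coordinates, as OpenCV has them. Camera axes: x right, y down, z forward; pixel columns grow to the right and rows downward; lengths in m; the calibration is good to about 2 mm. A picture is of the moment at which its call begins: read the wrist's pose just before it. camera_model takes no time and is no camera call; for the wrist camera it gives the pose at the moment of the call.
- robot.close_job(): hands the job in; it is judged then, once.
Trained networks look in the newest picture that a camera, given by its name, has taken for a name from the list of things; names that differ only in an ending like _2 or _b are one class to them, and where a whole thing is asked for, a point or a joint stands for the part that bears it (a point fixed in the world has none). Each returns a list of dicts, best first, with "score" (0 to 1); they miss things now and then, are a little off and sometimes report something else, mostly with a low value. They report only what shows in the picture. A call takes as long as a camera call. They do not tell look-alikes from the thing itself.
- robot.recognise(name, camera): "centre" ([x, y, z] in m, in world coordinates, good to about 4 mm: the middle of the surface that is visible of it).
- robot.spot_point(name, camera): "centre" ([x, y, z] in m, in world coordinates, good to about 4 mm: a listed point, or the origin of a listed thing).
The state is a dict: "time": time; "joint_positions": joint angles; "qvel": joint speeds; "joint_torque": joint torques, N m; "tool_pos": TCP position; "ee_rot": TCP orientation; "wrist_force": force on the tool from outside, world axes, zero at the start; "wrist_torque": the same for the moment, N m; "width": finger opening in m; "finger_force": force on a finger pad.
Only numpy, scipy, OpenCV 4.12 (cv2) and the standard library are available. Lean on these libraries where they do the work, as an engineer would, in place of code of your own. Each camera call takes 0.05 s, during which the arm holds its last target. There are 200 camera calls.

TASK

Load the rocking mixer with the two capped vials that stand at the back of the white rack, one in each cup so that its tray ends up level. First, before touching the vials, move the amber dropper bottle and the small white bottle that stand in front of them over to the shallow steel tray; when both vials are loaded, put the dropper bottle and the white bottle back on the spots in the rack where each stood, everything upright and let go of.

Things in the scene. Friction and masses are not known exactly. Their poses are not given: they have to be found in the camera images.
- rack: white storage rack, fixed, 124 mm deep (its x) by 190 mm wide (its y); origin at the centre of its underside; floor 5 mm above the worktop, rim 12 mm high at front and sides, back panel (+x side) 48 mm high. Front row (22 mm in front of the centre): dropper bottle and white bottle, about 90 mm apart along y, either way round. Back row (21 mm behind the centre): the two vials, about 90 mm apart, one directly behind each of those
- dropper_mid (a point): amber dropper bottle with black bulb, 94 mm tall; point on its axis, 47 mm above its underside; z up its axis. Body 30 mm diameter up to 56 mm above its underside, neck 20 mm up to 66 mm, bulb 14 mm above that; hold it by the upper part of the body, at about this point. 50 g
- squat_mid (a point): small white screw-top bottle with a black cap, 95 mm tall: body 42 mm diameter up to 59 mm above its underside, shoulder narrowing to the neck at 77 mm, cap 21 mm diameter and 16 mm tall above 79 mm; point on its axis, 47.5 mm above its underside; z up its axis; hold it by the upper part of the body, at about this point. 80 g
- vial_1_mid (a point): clear vial with orange screw cap, 74 mm tall, body 26 mm and cap 30 mm diameter (hold it by the body, below 60 mm); point on its axis, 37 mm above its underside; z up its axis. 60 g. The two vials are alike and may go in either cup
- vial_2_mid (a point): the other vial, same shape, weight and point as the first
- cup_a_floor (a point): black ring-shaped cup of the rocking mixer at the +y end of its tray: inner diameter 44 mm, outer 52 mm, 9 mm deep; point at the centre of its floor, about 59 mm above the worktop when level; it moves with the tray; z out of the cup
- cup_b_floor (a point): the same cup at the -y end of the tray, 130 mm from the first; point at the centre of its floor
- mixer_tray (a joint): tilt of the mixer's aluminium tray (90 by 190 mm, long side along the mixer's y, on a grey base 120 by 130 mm) about its middle axis, rad: 0 level, positive lifts the end of cup_a; stops at +-0.06, where a cup stands 4 mm higher or lower. A weak spring levels it when empty or equally loaded; one vial alone tips it to the stop
- side_tray: shallow steel tray, fixed, 140 mm (its x) by 200 mm (its y), rim 14 mm high, wall and floor 4 mm thick; empty at the start; origin at the centre of its underside
Not all that is in view belongs to the job. What is shaped like the part that bears vial_2_mid but yellow is not meant.

How it is judged:
By the outcome, as a careful person would: the job done as asked, in the order asked, and still so for the second after the job is handed in, with the robot touching nothing.
It also fails if it takes over 141 s, if anything falls off the work surface, if the arm or the gripper's body presses on something with over 40 N, if the wrist force passes 120 N, or if a joint passes its speed limit or range.

## Working session

There is one attempt and no reset: what is moved stays moved. The work goes in short steps, Python scripts to look and compute and a tool call to move; the robot and the scene stay as the last step left them, time stands still between calls to the robot, and variables do not carry over. Pictures are saved under pics/ and viewed, at most 17 in all, crops included, and the job is handed in when it is done.

Besides the shell and the picture viewer there is one more tool, called by a JSON object that holds its "fn" and its "kwargs", one argument or row to a line. play_rows: Moves the arm, as the interface text tells. Its arguments: {"type":"object","properties":{"translation":{"type":"array","items":{"type":"array","items":{"type":"number","minimum":-1,"maximum":1}}},"twist":{"type":"array","items":{"type":"array","items":{"type":"number","minimum":-1,"maximum":1}}},"gripper":{"type":"array","items":{"type":"number"}}},"required":["translation","twist","gripper"]}

```bash
ls; mkdir -p pics; cat > h.py <<'E'
import numpy as np, cv2
from bench import robot
def save(cam,name,crop=None,scale=1):
    im=robot.snapshot(cam)[:,:,::-1]
    if crop: x0,y0,x1,y1=crop; im=im[y0:y1,x0:x1]
    if scale!=1: im=cv2.resize(im,None,fx=scale,fy=scale,interpolation=cv2.INTER_CUBIC)
    cv2.imwrite('pics/'+name+'.png',im)
def proj(cam,p):
    m=robot.camera_model(cam); R=cv2.Rodrigues(np.array(m['rvec'],float))[0]
    c=R@np.array(p,float)+np.array(m['tvec'],float).ravel(); s=c[:2]/c[2]; s=s*(1+m['k1']*(s@s))
    K=np.array(m['camera_matrix']); return (K[:2,:2]@s+K[:2,2]).round(1)
def ray(cam,px,z):
    m=robot.camera_model(cam); R=cv2.Rodrigues(np.array(m['rvec'],float))[0]
    K=np.array(m['camera_matrix'],float)
    s=cv2.undistortPoints(np.array([[px]],float),K,np.array([m['k1'],0,0,0.]))[0,0]
    d=R.T@np.array([s[0],s[1],1]); o=-R.T@np.array(m['tvec'],float).ravel()
    return o+d*(z-o[2])/d[2]
E
python3 - <<'E'
from h import *
o=robot.get_obs(); print(o['time'],o['tool_pos'],o['ee_rot'],o['width'])
save('scene','s0');save('top','t0')
for n in ['rack','dropper_mid','squat_mid','vial_1_mid','cup_a_floor','cup_b_floor','side_tray','mixer_tray']:
  for c in ['scene','top']:
    for r in robot.spot_point(n,c)[:4] if n!='mixer_tray' else robot.recognise(n,c)[:3]: print(n,c,round(r['score'],2),np.round(r['centre'],3),proj(c,r['centre']))
E
```

```text
pics
0.0 [ 0.18895537 -0.51640562  0.40352889] [-3.13944340e+00 -1.84257079e-04  3.50782252e-01] 0.09365992125427629
rack scene 0.66 [ 0.427 -0.282 -0.002] [385.2 319.9]
rack top 0.79 [ 0.429 -0.283  0.   ] [397.9 244. ]
dropper_mid scene 0.8 [ 0.409 -0.323  0.051] [390.1 307.5]
dropper_mid top 0.57 [ 0.406 -0.323  0.055] [415.7 250.2]
squat_mid top 0.6 [ 0.41  -0.238  0.052] [385.8 248.9]
vial_1_mid scene 0.73 [ 0.455 -0.245  0.041] [387.2 289.8]
vial_1_mid top 0.45 [ 0.454 -0.24   0.043] [385.6 234. ]
cup_a_floor scene 0.92 [0.491 0.056 0.057] [331.2 231.8]
cup_a_floor top 0.78 [0.486 0.054 0.057] [283.  222.4]
cup_b_floor scene 0.95 [ 0.461 -0.076  0.061] [347.3 251.2]
cup_b_floor scene 0.66 [ 0.447 -0.327  0.043] [408.1 307. ]
cup_b_floor top 0.67 [ 0.466 -0.074  0.053] [328.1 229.5]
side_tray scene 0.58 [ 0.458  0.298 -0.004] [280.3 227.2]
side_tray top 0.74 [0.456 0.3   0.002] [200.4 235.9]
mixer_tray scene 0.69 [ 0.455 -0.025  0.058] [334.3 245.2]
mixer_tray top 0.76 [ 0.476 -0.005  0.068] [303.7 225.6]
```

View pics/s0.png

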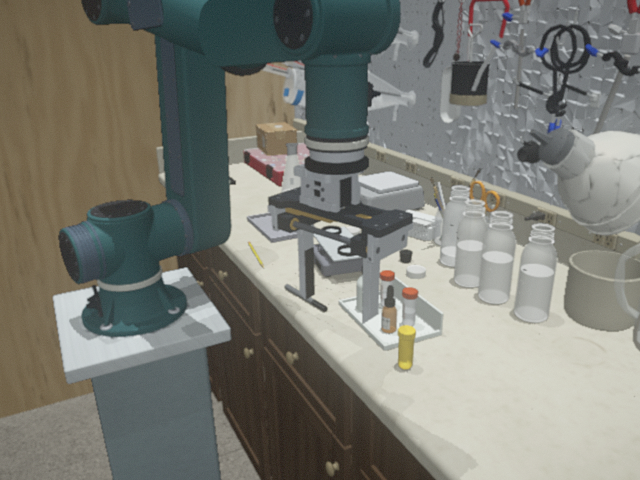

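View pics/t0.png

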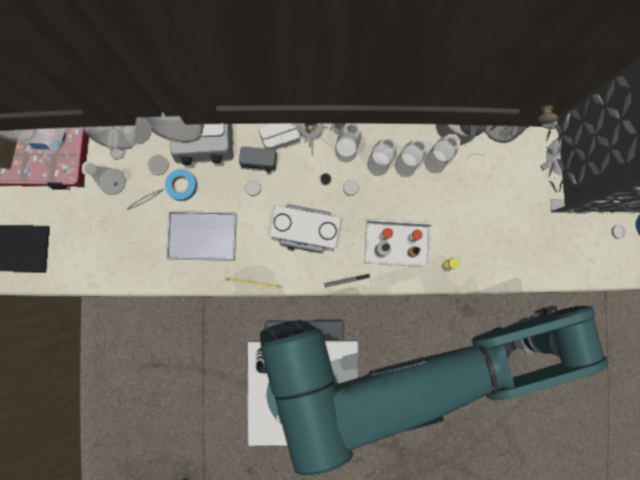

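The rack is at about (397,244) in the top view. The orange-capped vials stand in its back row at (388,233) and (417,236), with the squat bottle at (384,249) and the dropper bottle at (413,252) in front. The yellow vial at (452,264) is outside the rack and is the look-alike. The mixer is at (305,228) and the steel tray at (202,236). I'll square the tool to world axes and look from close by.

{"fn": "play_rows", "kwargs": {
  "translation": [
    [0, 0, 0],
    [0, 0, 0],
    [0, 0, 0],
    [0, 0, 0]
  ],
  "twist": [
    [0, 0, 0.877],
    [0, 0, 0.877],
    [0, 0, 0.877],
    [0, 0, 0.877]
  ],
  "gripper": [1, 1, 1, 1]
}}

```text
time: 1.3
tool_pos: [0.189, -0.5165, 0.4047]
ee_rot: [3.142, -0.0, -0.004]
wrist_force: [-0.2, -0.3, -0.6]
width: 0.0939
finger_force: 0.0
```

{"fn": "play_rows", "kwargs": {
  "translation": [
    [0.5, -0.8, 0],
    [0.5, -0.8, 0],
    [0.5, -0.8, 0],
    [0.5, -0.8, 0],
    [0.5, -0.8, 0],
    [0.5, -0.8, 0],
    [0.5, -0.8, 0],
    [0, 0, 0]
  ],
  "twist": [
    [0, 0, 0],
    [0, 0, 0],
    [0, 0, 0],
    [0, 0, 0],
    [0, 0, 0],
    [0, 0, 0],
    [0, 0, 0],
    [0, 0, 0]
  ],
  "gripper": [1, 1, 1, 1, 1, 1, 1, 1]
}}

```text
time: 2.1
tool_pos: [0.3304, -0.2895, 0.4052]
ee_rot: [-3.141, -0.002, 0.006]
wrist_force: [0.2, -0.5, 1.0]
width: 0.0941
finger_force: 0.0
```

```bash
python3 - <<'E'
from h import *
o=robot.get_obs(); print(o['time'],o['tool_pos'],o['ee_rot'],o['width'])
m=robot.camera_model('wrist');R=cv2.Rodrigues(np.array(m['rvec'],float))[0];print(-R.T@np.array(m['tvec']).ravel(),R.round(2))
save('wrist','w0');robot.snapshot('top');robot.snapshot('scene')
for n in ['rack','dropper_mid','squat_mid','vial_1_mid']:
  for c in ['scene','top','wrist']:
    for r in robot.spot_point(n,c)[:4]: print(n,c,round(r['score'],2),np.round(r['centre'],3),proj(c,r['centre']))
E
```

```text
2.1 [ 0.33043668 -0.28953102  0.40515619] [-3.14109313e+00 -1.66145705e-03  5.79653364e-03] 0.09411703301164576
[ 0.40629194 -0.28735857  0.38528683] [[ 0.01 -1.   -0.  ]
 [-0.97 -0.01  0.26]
 [-0.26 -0.   -0.97]]
rack scene 0.67 [ 0.427 -0.28   0.   ] [384.7 318.4]
rack top 0.57 [ 0.432 -0.285  0.   ] [398.7 243.1]
rack wrist 0.64 [ 0.431 -0.281  0.   ] [307.9 106.8]
dropper_mid scene 0.67 [ 0.404 -0.325  0.051] [388.4 308.3]
dropper_mid top 0.49 [ 0.407 -0.321  0.056] [415.  249.8]
dropper_mid top 0.39 [ 0.45  -0.323  0.044] [414.2 235.1]
dropper_mid wrist 0.75 [ 0.404 -0.323  0.052] [356.3 136.3]
squat_mid scene 0.78 [ 0.411 -0.229  0.053] [364.6 286.2]
squat_mid top 0.62 [ 0.409 -0.237  0.057] [385.8 249.1]
squat_mid wrist 0.86 [ 0.413 -0.231  0.053] [246.4 125.2]
vial_1_mid scene 0.8 [ 0.455 -0.243  0.042] [386.7 289. ]
vial_1_mid top 0.61 [ 0.454 -0.242  0.043] [386.5 234.1]
vial_1_mid wrist 0.97 [ 0.456 -0.243  0.041] [261.6  73.7]
```

View pics/w0.png

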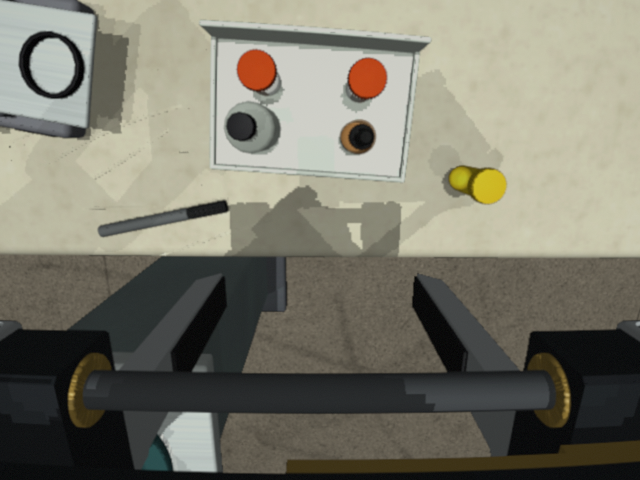

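The wrist view shows orange caps at (256,70) and (367,78). In front of them are the black caps of the squat bottle (241,127) and the dropper bottle (362,136). The yellow look-alike at (487,185) is outside the rack. I'll back-project these caps at their known heights.

```bash
python3 - <<'E'
from h import *
im=cv2.imread('pics/w0.png').astype(int);b,g,r=im[...,0],im[...,1],im[...,2]
m=((r>180)&(g<120)&(b<80)).astype('uint8')
n,l,s,c=cv2.connectedComponentsWithStats(m)
for i in range(1,n):
  if s[i,4]>200: print('orange',s[i],c[i].round(1),ray('wrist',c[i],.075).round(4))
k=((r<60)&(g<60)&(b<60)).astype('uint8');k[160:]=0;k[:,:210]=0
n,l,s,c=cv2.connectedComponentsWithStats(k)
for i in range(1,n):
  if s[i,4]>100: print('black',s[i],c[i].round(1),ray('wrist',c[i],.097).round(4))
# rack corners
for p in [(213,165),(403,179),(201,24),(430,42)]: print(p,ray('wrist',p,.015 if p[1]>100 else .048).round(4))
E
```

```text
orange [ 238   51   36   38 1023] [255.7  69.1] [ 0.4538 -0.2431  0.075 ]
orange [ 350   59   36   37 1027] [367.4  77.3] [ 0.4478 -0.3275  0.075 ]
black [227 113  30  28 645] [241.3 126.3] [ 0.4114 -0.2347  0.097 ]
black [349 124  25  26 497] [361.3 136.6] [ 0.404  -0.3216  0.097 ]
(213, 165) [ 0.3779 -0.1899  0.015 ]
(403, 179) [ 0.3644 -0.3714  0.015 ]
(201, 24) [ 0.4933 -0.1958  0.048 ]
(430, 42) [ 0.4794 -0.3811  0.048 ]
```

{"fn": "play_rows", "kwargs": {
  "translation": [
    [0.68, -0.47, 0.7],
    [0.68, -0.47, 0.7],
    [0.68, -0.47, 0.7],
    [0, 0, 0],
    [0, 0, 0]
  ],
  "twist": [
    [0, 0, 0],
    [0, 0, 0],
    [0, 0, 0],
    [0, 0, 0],
    [0, 0, 0]
  ],
  "gripper": [0.5, 0.5, 0.5, 0.5, 0.5]
}}

```text
time: 3.35
tool_pos: [0.4107, -0.2358, 0.3202]
ee_rot: [-3.141, 0.002, 0.002]
wrist_force: [-0.7, 0.4, 0.5]
width: 0.0706
finger_force: 0.0
```

```bash
python3 - <<'E'
from h import *
o=robot.get_obs(); print(o['time'],o['tool_pos'],o['ee_rot'],o['width'])
save('wrist','w1')
for n in ['dropper_mid','squat_mid','vial_1_mid']:
    for r in robot.spot_point(n,'wrist')[:4]: print(n,round(r['score'],2),np.round(r['centre'],4),proj('wrist',r['centre']))
im=cv2.imread('pics/w1.png').astype(int);b,g,r=im[...,0],im[...,1],im[...,2]
m=((r>180)&(g<120)&(b<80)).astype('uint8')
n,l,s,c=cv2.connectedComponentsWithStats(m)
for i in range(1,n):
  if s[i,4]>200: print('orange',s[i],c[i].round(1),ray('wrist',c[i],.075).round(4))
E
```

```text
3.35 [ 0.41070941 -0.23581454  0.32019638] [-3.14116632e+00  1.87438968e-03  1.68177504e-03] 0.0705590007206326
dropper_mid 0.9 [ 0.4046 -0.3197  0.0517] [441.3 259. ]
squat_mid 0.89 [ 0.4138 -0.2341  0.0522] [316.5 246.5]
```

View pics/w1.png

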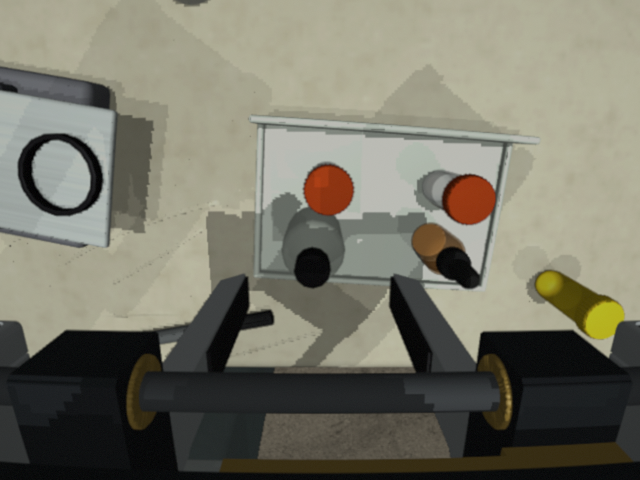

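The close view shows the squat cap at (312,265) between the fingers and the vial caps at (328,189) and (469,199). I'll grasp the squat bottle.

{"fn": "play_rows", "kwargs": {
  "translation": [
    [0.05, -0.07, 0.6],
    [0, 0, 0.6],
    [0, 0, 0.6],
    [0, 0, 0.42],
    [0, 0, 0],
    [0, 0, 0],
    [0, 0, 0],
    [0, 0, 0]
  ],
  "twist": [
    [0, 0, 0],
    [0, 0, 0],
    [0, 0, 0],
    [0, 0, 0],
    [0, 0, 0],
    [0, 0, 0],
    [0, 0, 0],
    [0, 0, 0]
  ],
  "gripper": [0.5, 0.5, 0.5, 0.5, 0.5, -1, -1, -1]
}}

```text
time: 4.35
tool_pos: [0.413, -0.2338, 0.2336]
ee_rot: [3.14, -0.003, -0.0]
wrist_force: [0.1, -0.5, 0.6]
width: 0.0498
finger_force: 0.0
```

{"fn": "play_rows", "kwargs": {
  "translation": [
    [0, 0, 0],
    [0, 0, 0]
  ],
  "twist": [
    [0, 0, 0],
    [0, 0, 0]
  ],
  "gripper": [-1, -1]
}}

```text
time: 4.55
tool_pos: [0.4129, -0.2335, 0.233]
ee_rot: [3.14, -0.002, 0.0]
wrist_force: [-0.6, 0.0, 3.1]
width: 0.0417
finger_force: 30.0
```

```bash
python3 - <<'E'
from h import *
robot.snapshot('top');robot.snapshot('scene')
for n in ['side_tray','cup_a_floor','cup_b_floor']:
  for c in ['scene','top']:
    for r in robot.spot_point(n,c)[:2]: print(n,c,round(r['score'],2),np.round(r['centre'],3),proj(c,r['centre']))
for p in [(328,189),(469,199)]:pass
E
```

```text
side_tray scene 0.65 [0.457 0.297 0.   ] [280.  225.8]
side_tray top 0.59 [ 0.455  0.297 -0.001] [201.8 236.1]
cup_a_floor scene 0.95 [0.488 0.056 0.058] [330.  231.8]
cup_a_floor top 0.68 [0.488 0.055 0.06 ] [282.5 221.8]
cup_b_floor scene 0.75 [ 0.464 -0.074  0.058] [347.9 251.7]
cup_b_floor scene 0.4 [ 0.413 -0.23   0.052] [365.5 286.1]
```

{"fn": "play_rows", "kwargs": {
  "translation": [
    [0, 0, -0.4],
    [0, 0, -0.8],
    [0, 0, -0.9],
    [0, 0, -0.9],
    [0, -0.6, 0],
    [0.1, -0.95, 0],
    [0.1, -0.95, 0],
    [0.1, -0.95, 0]
  ],
  "twist": [
    [0, 0, 0],
    [0, 0, 0],
    [0, 0, 0],
    [0, 0, 0],
    [0, 0, 0],
    [0, 0, 0],
    [0, 0, 0],
    [0, 0, 0]
  ],
  "gripper": [-1, -1, -1, -1, -1, -1, -1, -1]
}}

```text
time: 5.75
tool_pos: [0.4243, -0.0941, 0.3513]
ee_rot: [-3.141, 0.001, -0.001]
wrist_force: [0.8, 0.3, -0.9]
width: 0.0415
finger_force: 30.0
```

{"fn": "play_rows", "kwargs": {
  "translation": [
    [0.1, -0.95, 0],
    [0.1, -0.95, 0],
    [0.1, -0.95, 0],
    [0.08, -0.95, 0],
    [0, -0.95, 0],
    [0, -0.95, 0],
    [0, -0.95, 0],
    [0, -0.95, 0]
  ],
  "twist": [
    [0, 0, 0],
    [0, 0, 0],
    [0, 0, 0],
    [0, 0, 0],
    [0, 0, 0],
    [0, 0, 0],
    [0, 0, 0],
    [0, 0, 0]
  ],
  "gripper": [-1, -1, -1, -1, -1, -1, -1, -1]
}}

```text
time: 6.55
tool_pos: [0.4394, 0.2103, 0.3511]
ee_rot: [3.141, 0.001, 0.0]
wrist_force: [0.7, -0.3, -1.0]
width: 0.0413
finger_force: 30.0
```

{"fn": "play_rows", "kwargs": {
  "translation": [
    [0, -0.7, 0],
    [0, -0.35, 0],
    [0, 0, 0],
    [0, 0, 0]
  ],
  "twist": [
    [0, 0, 0],
    [0, 0, 0],
    [0, 0, 0],
    [0, 0, 0]
  ],
  "gripper": [-1, -1, -1, -1]
}}

```text
time: 6.95
tool_pos: [0.4399, 0.2501, 0.3514]
ee_rot: [3.14, 0.001, -0.0]
wrist_force: [0.1, 0.2, -1.0]
width: 0.0414
finger_force: 30.0
```

```bash
python3 - <<'E'
from h import *
o=robot.get_obs(); print(o['time'],o['tool_pos'],o['ee_rot'],o['width'],o['wrist_force'])
save('wrist','w2')
for n in ['side_tray','squat_mid']:
    for r in robot.spot_point(n,'wrist')[:2]: print(n,round(r['score'],2),np.round(r['centre'],3),proj('wrist',r['centre']))
E
```

```text
6.95 [0.4398506  0.25005064 0.35140249] [ 3.14015730e+00  6.71861416e-04 -1.97124877e-04] 0.04137968156661717 [ 0.12605278  0.19947287 -1.04623202]
side_tray 0.65 [0.457 0.296 0.001] [267.1 205.6]
squat_mid 0.87 [0.441 0.248 0.171] [325.9 306.2]
```

View pics/w2.png

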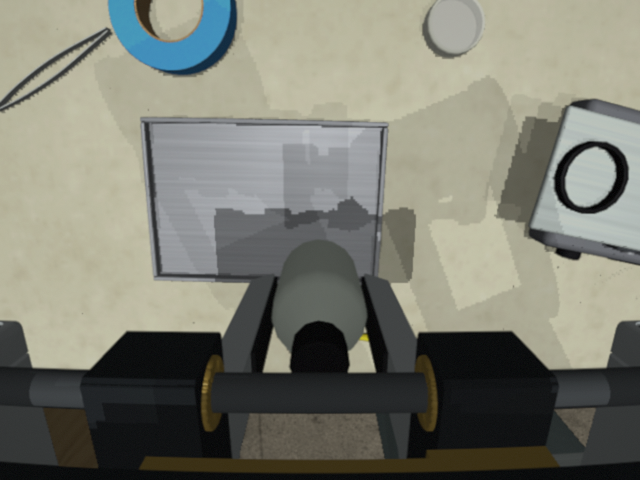

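The squat bottle is held upright over the steel tray, whose corners show at (145,120) and (387,275). I'll lower and release it, then go for the dropper bottle.

{"fn": "play_rows", "kwargs": {
  "translation": [
    [0, 0, 0.6],
    [0, 0, 0.8],
    [0, 0, 0.8],
    [0, 0, 0.55],
    [0, 0, 0.2],
    [0, 0, 0],
    [0, 0, 0],
    [0, 0, 0]
  ],
  "twist": [
    [0, 0, 0],
    [0, 0, 0],
    [0, 0, 0],
    [0, 0, 0],
    [0, 0, 0],
    [0, 0, 0],
    [0, 0, 0],
    [0, 0, 0]
  ],
  "gripper": [-1, -1, -1, -1, -1, -1, 0.5, 0.5]
}}

```text
time: 7.9
tool_pos: [0.4404, 0.2506, 0.2352]
ee_rot: [-3.141, -0.002, -0.001]
wrist_force: [-0.5, -0.3, -0.7]
width: 0.0541
finger_force: 0.0
```

{"fn": "play_rows", "kwargs": {
  "translation": [
    [0, 0, 0],
    [0, 0, -0.5],
    [0, 0, -0.9],
    [0, 0, -0.9],
    [0, 0, -0.7],
    [0, 0.5, 0],
    [-0.05, 0.95, 0],
    [-0.05, 0.95, 0]
  ],
  "twist": [
    [0, 0, 0],
    [0, 0, 0],
    [0, 0, 0],
    [0, 0, 0],
    [0, 0, 0],
    [0, 0, 0],
    [0, 0, 0],
    [0, 0, 0]
  ],
  "gripper": [0.5, 0.5, 0.5, 0.5, 0.5, 0.5, 0.5, 0.5]
}}

```text
time: 8.7
tool_pos: [0.4356, 0.1541, 0.3547]
ee_rot: [-3.141, -0.002, 0.002]
wrist_force: [0.7, -1.2, 0.2]
width: 0.0703
finger_force: 0.0
```

{"fn": "play_rows", "kwargs": {
  "translation": [
    [-0.08, 0.95, 0],
    [-0.08, 0.95, 0],
    [-0.08, 0.95, 0],
    [-0.08, 0.95, 0],
    [-0.08, 0.95, 0],
    [-0.08, 0.95, 0],
    [-0.08, 0.95, 0],
    [-0.08, 0.95, 0]
  ],
  "twist": [
    [0, 0, 0],
    [0, 0, 0],
    [0, 0, 0],
    [0, 0, 0],
    [0, 0, 0],
    [0, 0, 0],
    [0, 0, 0],
    [0, 0, 0]
  ],
  "gripper": [0.5, 0.5, 0.5, 0.5, 0.5, 0.5, 0.5, 0.5]
}}

```text
time: 9.5
tool_pos: [0.4097, -0.1508, 0.3546]
ee_rot: [3.141, -0.002, 0.0]
wrist_force: [0.2, 0.5, -0.9]
width: 0.0706
finger_force: 0.0
```

{"fn": "play_rows", "kwargs": {
  "translation": [
    [-0.08, 0.95, 0],
    [-0.08, 0.95, 0],
    [-0.04, 0.95, 0],
    [0, 0.95, 0],
    [0, 0.4, 0],
    [0, 0, 0],
    [0, 0, 0]
  ],
  "twist": [
    [0, 0, 0],
    [0, 0, 0],
    [0, 0, 0],
    [0, 0, 0],
    [0, 0, 0],
    [0, 0, 0],
    [0, 0, 0]
  ],
  "gripper": [0.5, 0.5, 0.5, 0.5, 0.5, 0.5, 0.5]
}}

```text
time: 10.2
tool_pos: [0.4023, -0.3166, 0.3539]
ee_rot: [-3.141, -0.0, 0.0]
wrist_force: [0.9, 0.4, 0.2]
width: 0.0704
finger_force: 0.0
```

```bash
python3 - <<'E'
from h import *
o=robot.get_obs(); print(o['time'],o['tool_pos'],o['ee_rot'],o['width'],o['wrist_force'])
save('wrist','w3');robot.snapshot('top')
for n,c in [('dropper_mid','wrist'),('squat_mid','top'),('vial_1_mid','wrist'),('vial_2_mid','wrist')]:
    for r in robot.spot_point(n,c)[:3]: print(n,c,round(r['score'],2),np.round(r['centre'],4),proj(c,r['centre']))
im=cv2.imread('pics/w3.png')
h=cv2.cvtColor(im,cv2.COLOR_BGR2HSV)
m=((h[...,0]<10)&(h[...,1]>180)&(h[...,2]>120)).astype('uint8')
n,l,s,c=cv2.connectedComponentsWithStats(m)
for i in range(1,n):
  if s[i,4]>200: print('orange',s[i],c[i].round(1),ray('wrist',c[i],.072).round(4))
E
```

```text
10.2 [ 0.40231282 -0.31658299  0.35392108] [-3.14053490e+00 -7.38530284e-05  2.62564854e-04] 0.07039384220519516 [0.94573626 0.3678157  0.2308891 ]
dropper_mid wrist 0.8 [ 0.404  -0.3208  0.0556] [328.1 237.8]
squat_mid top 0.7 [0.4372 0.2436 0.0536] [216.1 240.1]
vial_1_mid wrist 0.71 [ 0.4546 -0.2419  0.0433] [222.6 168.3]
vial_2_mid wrist 0.95 [ 0.4483 -0.3253  0.0426] [333.4 176.5]
vial_2_mid wrist 0.76 [ 0.3667 -0.4257  0.0375] [453.4 275.9]
orange [ 186  151   41   42 1357] [205.8 171.3] [ 0.4549 -0.2376  0.072 ]
orange [ 312  159   42   42 1354] [332.4 179.3] [ 0.4495 -0.3236  0.072 ]
```

{"fn": "play_rows", "kwargs": {
  "translation": [
    [0.04, 0.11, 0.6],
    [0, 0, 0.8],
    [0, 0, 0.8],
    [0, 0, 0.6],
    [0, 0, 0.24],
    [0, 0, 0],
    [0, 0, 0],
    [0, 0, 0]
  ],
  "twist": [
    [0, 0, 0],
    [0, 0, 0],
    [0, 0, 0],
    [0, 0, 0],
    [0, 0, 0],
    [0, 0, 0],
    [0, 0, 0],
    [0, 0, 0]
  ],
  "gripper": [0.5, 0.5, 0.5, 0.5, 0.5, 0.5, -1, -1]
}}

```text
time: 11.3
tool_pos: [0.4044, -0.3221, 0.2343]
ee_rot: [3.139, -0.003, 0.0]
wrist_force: [0.3, 0.7, -0.2]
width: 0.0578
finger_force: 0.0
```

{"fn": "play_rows", "kwargs": {
  "translation": [
    [0, 0, 0],
    [0, 0, 0],
    [0, 0, 0],
    [0, 0, 0]
  ],
  "twist": [
    [0, 0, 0],
    [0, 0, 0],
    [0, 0, 0],
    [0, 0, 0]
  ],
  "gripper": [-1, -1, -1, -1]
}}

```text
time: 11.7
tool_pos: [0.4038, -0.3218, 0.2326]
ee_rot: [3.141, -0.0, -0.0]
wrist_force: [-0.7, 0.5, 1.6]
width: 0.0291
finger_force: 30.0
```

{"fn": "play_rows", "kwargs": {
  "translation": [
    [0, 0, -0.5],
    [0, 0, -0.9],
    [0, 0, -0.9],
    [0, 0, -0.9],
    [0, -0.6, -0.3],
    [0.05, -0.967, 0],
    [0.05, -0.967, 0],
    [0.05, -0.967, 0]
  ],
  "twist": [
    [0, 0, 0],
    [0, 0, 0],
    [0, 0, 0],
    [0, 0, 0],
    [0, 0, 0],
    [0, 0, 0],
    [0, 0, 0],
    [0, 0, 0]
  ],
  "gripper": [-1, -1, -1, -1, -1, -1, -1, -1]
}}

```text
time: 12.5
tool_pos: [0.4095, -0.1805, 0.3723]
ee_rot: [-3.142, -0.0, -0.001]
wrist_force: [0.8, -0.0, -1.7]
width: 0.0292
finger_force: 30.0
```

{"fn": "play_rows", "kwargs": {
  "translation": [
    [0.05, -0.967, 0],
    [0.05, -0.967, 0],
    [0.05, -0.967, 0],
    [0.05, -0.967, 0],
    [0.05, -0.967, 0],
    [0.05, -0.967, 0],
    [0.05, -0.967, 0],
    [0.05, -0.967, 0]
  ],
  "twist": [
    [0, 0, 0],
    [0, 0, 0],
    [0, 0, 0],
    [0, 0, 0],
    [0, 0, 0],
    [0, 0, 0],
    [0, 0, 0],
    [0, 0, 0]
  ],
  "gripper": [-1, -1, -1, -1, -1, -1, -1, -1]
}}

```text
time: 13.3
tool_pos: [0.4254, 0.1293, 0.3722]
ee_rot: [3.141, -0.0, 0.0]
wrist_force: [1.1, -1.1, 0.3]
width: 0.0288
finger_force: 30.0
```

{"fn": "play_rows", "kwargs": {
  "translation": [
    [0.05, -0.967, 0],
    [0.05, -0.967, 0],
    [0.05, -0.967, 0],
    [0.05, -0.967, 0],
    [0.05, -0.967, 0],
    [0.05, -0.6, 0],
    [0, 0, 0],
    [0, 0, 0]
  ],
  "twist": [
    [0, 0, 0],
    [0, 0, 0],
    [0, 0, 0],
    [0, 0, 0],
    [0, 0, 0],
    [0, 0, 0],
    [0, 0, 0],
    [0, 0, 0]
  ],
  "gripper": [-1, -1, -1, -1, -1, -1, -1, -1]
}}

```text
time: 14.1
tool_pos: [0.4377, 0.3453, 0.3717]
ee_rot: [3.14, 0.001, 0.001]
wrist_force: [0.6, -0.5, 0.2]
width: 0.0289
finger_force: 30.0
```

```bash
python3 - <<'E'
from h import *
o=robot.get_obs(); print(o['time'],o['tool_pos'],o['ee_rot'],o['width'],o['wrist_force'])
save('wrist','w4');robot.snapshot('top')
for n,c in [('dropper_mid','wrist'),('squat_mid','top'),('squat_mid','wrist')]:
    for r in robot.spot_point(n,c)[:3]: print(n,c,round(r['score'],2),np.round(r['centre'],4),proj(c,r['centre']))
E
```

```text
14.1 [0.43766649 0.34527371 0.37168625] [3.14018507e+00 9.02545802e-04 8.86581444e-04] 0.028890026498283667 [ 0.56447258 -0.49978908  0.23436589]
dropper_mid wrist 0.7 [0.4394 0.3464 0.1916] [317.7 304.6]
dropper_mid wrist 0.38 [0.4416 0.2479 0.052 ] [440.2 227.9]
squat_mid top 0.69 [ 0.4624 -0.0746  0.0543] [328.3 230.8]
squat_mid top 0.67 [0.4375 0.2451 0.0524] [215.6 240.1]
squat_mid top 0.64 [ 0.4496 -0.3241  0.0433] [414.6 235.4]
squat_mid wrist 0.97 [0.4396 0.2461 0.0498] [441.5 229.8]
```

View pics/w4.png

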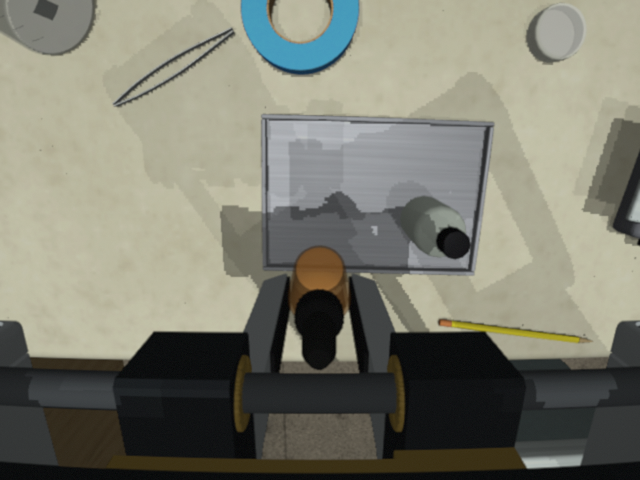

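The squat bottle stands upright in the tray at (440,230) and the dropper bottle is held at (320,280) over the tray's left half. I'll lower the dropper bottle, release it and go over the first vial.

{"fn": "play_rows", "kwargs": {
  "translation": [
    [0, 0, 0.6],
    [0, 0, 0.9],
    [0, 0, 0.9],
    [0, 0, 0.8],
    [0, 0, 0.3],
    [0, 0, 0],
    [0, 0, 0],
    [0, 0, 0]
  ],
  "twist": [
    [0, 0, 0],
    [0, 0, 0],
    [0, 0, 0],
    [0, 0, 0],
    [0, 0, 0],
    [0, 0, 0],
    [0, 0, 0],
    [0, 0, 0]
  ],
  "gripper": [-1, -1, -1, -1, -1, -1, -1, 0.4]
}}

```text
time: 15.15
tool_pos: [0.4382, 0.3451, 0.2334]
ee_rot: [-3.141, -0.002, -0.0]
wrist_force: [0.3, -0.3, 0.2]
width: 0.0341
finger_force: 0.0
```

{"fn": "play_rows", "kwargs": {
  "translation": [
    [0, 0, 0],
    [0, 0, 0],
    [0, 0, -0.5],
    [0, 0, -0.9],
    [0, 0, -0.9],
    [0, 0, -0.8],
    [0, 0.6, 0],
    [0, 0.95, 0]
  ],
  "twist": [
    [0, 0, 0],
    [0, 0, 0],
    [0, 0, 0],
    [0, 0, 0],
    [0, 0, 0],
    [0, 0, 0],
    [0, 0, 0],
    [0, 0, 0]
  ],
  "gripper": [0.4, 0.4, 0.4, 0.4, 0.4, 0.4, 0.4, 0.4]
}}

```text
time: 15.95
tool_pos: [0.4379, 0.2838, 0.3583]
ee_rot: [-3.139, -0.004, 0.003]
wrist_force: [0.1, -0.0, -0.4]
width: 0.0657
finger_force: 0.0
```

{"fn": "play_rows", "kwargs": {
  "translation": [
    [0.05, 0.95, 0],
    [0.05, 0.95, 0],
    [0.05, 0.95, 0],
    [0.05, 0.95, 0],
    [0.05, 0.95, 0],
    [0.05, 0.95, 0],
    [0.05, 0.95, 0],
    [0.05, 0.95, 0]
  ],
  "twist": [
    [0, 0, 0],
    [0, 0, 0],
    [0, 0, 0],
    [0, 0, 0],
    [0, 0, 0],
    [0, 0, 0],
    [0, 0, 0],
    [0, 0, 0]
  ],
  "gripper": [0.4, 0.4, 0.4, 0.4, 0.4, 0.4, 0.4, 0.4]
}}

```text
time: 16.75
tool_pos: [0.4535, -0.0223, 0.3567]
ee_rot: [3.141, -0.001, 0.0]
wrist_force: [1.3, -0.1, -0.1]
width: 0.0654
finger_force: 0.0
```

{"fn": "play_rows", "kwargs": {
  "translation": [
    [0, 0.95, 0],
    [0, 0.95, 0],
    [0, 0.95, 0],
    [0, 0.95, 0],
    [0, 0.95, 0],
    [0, 0.75, 0],
    [0, 0, 0],
    [0, 0, 0]
  ],
  "twist": [
    [0, 0, 0],
    [0, 0, 0],
    [0, 0, 0],
    [0, 0, 0],
    [0, 0, 0],
    [0, 0, 0],
    [0, 0, 0],
    [0, 0, 0]
  ],
  "gripper": [0.4, 0.4, 0.4, 0.4, 0.4, 0.4, 0.4, 0.4]
}}

```text
time: 17.55
tool_pos: [0.4537, -0.2411, 0.3562]
ee_rot: [-3.141, 0.0, -0.001]
wrist_force: [0.2, -0.1, -0.3]
width: 0.0657
finger_force: 0.0
```

```bash
cat > look.py <<'E'
from h import *
import sys
def look(name,things):
    o=robot.get_obs(); print(round(o['time'],2),o['tool_pos'].round(4),np.round(o['ee_rot'],3),o['width'],o['wrist_force'].round(1))
    save('wrist',name);robot.snapshot('top');robot.snapshot('scene')
    for t in things:
        n,c=t.split(':')
        for r in robot.spot_point(n,c)[:3]: print(n,c,round(r['score'],2),np.round(r['centre'],4),proj(c,r['centre']))
    h=cv2.cvtColor(cv2.imread(f'pics/{name}.png'),cv2.COLOR_BGR2HSV)
    m=((h[...,0]<10)&(h[...,1]>180)&(h[...,2]>120)).astype('uint8')
    n,l,s,c=cv2.connectedComponentsWithStats(m)
    for i in range(1,n):
        if s[i,4]>200: print('orange',s[i],c[i].round(1),ray('wrist',c[i],.075).round(4))
look(sys.argv[1],sys.argv[2:])
E
python3 look.py w5 vial_1_mid:wrist vial_1_mid:top vial_1_mid:scene cup_a_floor:top cup_a_floor:scene squat_mid:top dropper_mid:top dropper_mid:scene
```

```text
17.55 [ 0.4537 -0.2411  0.3562] [-3.141e+00  0.000e+00 -1.000e-03] 0.06570724146926277 [ 0.2 -0.1 -0.3]
vial_1_mid wrist 0.62 [ 0.4549 -0.2423  0.0427] [324.7 233.5]
vial_1_mid top 0.56 [ 0.455  -0.2417  0.0423] [386.2 233.7]
vial_1_mid scene 0.78 [ 0.4521 -0.243   0.042 ] [385.4 289.1]
cup_a_floor top 0.69 [0.49   0.0559 0.0561] [282.2 221.2]
cup_a_floor top 0.18 [0.4426 0.3484 0.0531] [179.6 238.4]
squat_mid top 0.74 [0.4382 0.2457 0.0527] [215.4 239.8]
dropper_mid top 0.47 [0.4383 0.3471 0.0532] [180.  239.9]
dropper_mid scene 0.79 [0.44   0.3459 0.0509] [267.  205.2]
orange [440 235  18  36 434] [448.3 252.1] [ 0.4494 -0.3312  0.075 ]
```

{"fn": "play_rows", "kwargs": {
  "translation": [
    [0.02, 0.02, 0.6],
    [0, 0, 0.8],
    [0, 0, 0.8],
    [0, 0, 0.75],
    [0, 0, 0.33],
    [0, 0, 0],
    [0, 0, 0],
    [0, 0, 0]
  ],
  "twist": [
    [0, 0, 0],
    [0, 0, 0],
    [0, 0, 0],
    [0, 0, 0],
    [0, 0, 0],
    [0, 0, 0],
    [0, 0, 0],
    [0, 0, 0]
  ],
  "gripper": [0.4, 0.4, 0.4, 0.4, 0.4, 0.4, -1, -1]
}}

```text
time: 18.9
tool_pos: [0.4554, -0.2421, 0.2272]
ee_rot: [3.139, -0.003, 0.0]
wrist_force: [-0.0, -0.2, -0.6]
width: 0.0533
finger_force: 0.0
```

{"fn": "play_rows", "kwargs": {
  "translation": [
    [0, 0, 0],
    [0, 0, 0],
    [0, 0, 0],
    [0, 0, 0]
  ],
  "twist": [
    [0, 0, 0],
    [0, 0, 0],
    [0, 0, 0],
    [0, 0, 0]
  ],
  "gripper": [-1, -1, -1, -1]
}}

```text
time: 19.3
tool_pos: [0.4547, -0.2417, 0.2256]
ee_rot: [3.141, -0.001, -0.0]
wrist_force: [0.1, 0.6, 2.4]
width: 0.0262
finger_force: 30.0
```

{"fn": "play_rows", "kwargs": {
  "translation": [
    [0, 0, -0.5],
    [0, 0, -0.9],
    [0, 0, -0.9],
    [0, -0.5, -0.7],
    [0.1, -0.95, 0],
    [0.1, -0.95, 0],
    [0.16, -0.95, 0],
    [0.16, -0.95, 0]
  ],
  "twist": [
    [0, 0, 0],
    [0, 0, 0],
    [0, 0, 0],
    [0, 0, 0],
    [0, 0, 0],
    [0, 0, 0],
    [0, 0, 0],
    [0, 0, 0]
  ],
  "gripper": [-1, -1, -1, -1, -1, -1, -1, -1]
}}

```text
time: 20.1
tool_pos: [0.4752, -0.0682, 0.345]
ee_rot: [3.141, -0.0, -0.001]
wrist_force: [0.8, 0.8, 0.1]
width: 0.026
finger_force: 30.0
```

{"fn": "play_rows", "kwargs": {
  "translation": [
    [0.16, -0.95, 0],
    [0.18, -0.95, 0],
    [0, -0.8, 0],
    [0, -0.4, 0],
    [0, 0, 0],
    [0, 0, 0]
  ],
  "twist": [
    [0, 0, 0],
    [0, 0, 0],
    [0, 0, 0],
    [0, 0, 0],
    [0, 0, 0],
    [0, 0, 0]
  ],
  "gripper": [-1, -1, -1, -1, -1, -1]
}}

```text
time: 20.7
tool_pos: [0.4889, 0.0542, 0.3449]
ee_rot: [3.141, 0.0, 0.001]
wrist_force: [-0.6, -1.0, -0.9]
width: 0.0253
finger_force: 30.0
```

```bash
python3 look.py w6 vial_1_mid:wrist vial_1_mid:scene cup_a_floor:wrist cup_a_floor:top cup_a_floor:scene cup_b_floor:wrist cup_b_floor:top
```

```text
20.7 [0.4889 0.0542 0.3449] [3.141e+00 0.000e+00 1.000e-03] 0.025339507787371252 [-0.6 -1.  -0.9]
vial_1_mid wrist 0.77 [0.4898 0.0529 0.1612] [323.6 303.2]
vial_1_mid scene 0.6 [0.4905 0.0512 0.1617] [331.5 191.6]
cup_a_floor wrist 0.61 [0.4907 0.0583 0.056 ] [314.8 240.9]
cup_a_floor top 0.93 [0.4872 0.0554 0.0593] [282.3 222. ]
cup_a_floor scene 0.72 [0.4905 0.0548 0.0591] [331.1 231.2]
cup_b_floor wrist 0.75 [ 0.4607 -0.0743  0.0614] [494.1 281.6]
cup_b_floor wrist 0.33 [0.4406 0.249  0.0529] [ 74.2 301.2]
cup_b_floor top 0.59 [ 0.4636 -0.0725  0.0537] [327.5 230.4]
```

View pics/w6.png

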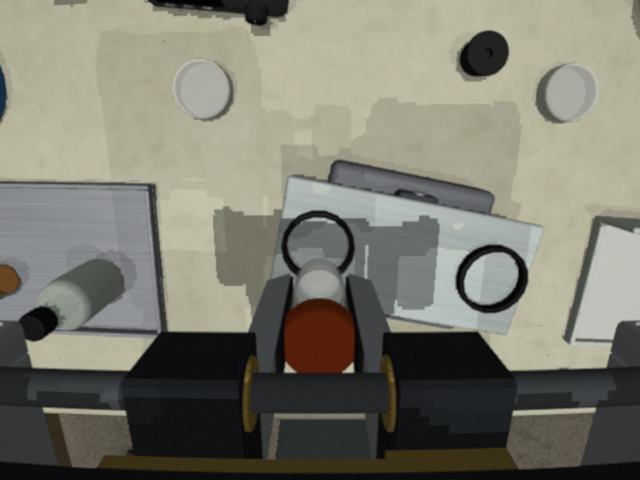

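The held vial shows at (320,310) with cup a's ring behind it, centred near (318,246). Cup b's ring is at (492,278), and the bottles in the steel tray are upright. I'll refine the ring centres.

```bash
python3 - <<'E'
from h import *
for p in [(318,246),(492,278),(495,277)]: print(p,ray('wrist',p,.068).round(4),ray('wrist',p,.064).round(4))
im=cv2.imread('pics/w6.png').max(2)
def mk(x0,y0,x1,y1,zz=.066):
    m=np.zeros_like(im);m[y0:y1,x0:x1]=(im[y0:y1,x0:x1]<35)
    ys,xs=np.nonzero(m); 
    P=np.array([ray('wrist',(x,y),zz)[:2] for x,y in zip(xs,ys)])
    A=np.c_[2*P,np.ones(len(P))];s=np.linalg.lstsq(A,(P**2).sum(1),rcond=None)[0]
    print(len(P),s[:2].round(4),np.sqrt(s[2]+s[:2]@s[:2]))
mk(450,238,535,318); mk(275,205,360,258)
E
```

```text
(318, 246) [0.4903 0.0565 0.068 ] [0.4891 0.0565 0.064 ]
(492, 278) [ 0.4661 -0.069   0.068 ] [ 0.4645 -0.071   0.064 ]
(495, 277) [ 0.4668 -0.0711  0.068 ] [ 0.4653 -0.0731  0.064 ]
1197 [ 0.4646 -0.0695] 0.023666945198965582
545 [0.4896 0.0568] 0.023464423663258762
```

{"fn": "play_rows", "kwargs": {
  "translation": [
    [0.02, -0.05, 0.5],
    [0, 0, 0.5],
    [0, 0, 0.3],
    [0, 0, 0.2],
    [0, 0, 0.2],
    [0, 0, 0],
    [0, 0, 0]
  ],
  "twist": [
    [0, 0, 0],
    [0, 0, 0],
    [0, 0, 0],
    [0, 0, 0],
    [0, 0, 0],
    [0, 0, 0],
    [0, 0, 0]
  ],
  "gripper": [-1, -1, -1, -1, -1, -1, -1]
}}

```text
time: 21.9
tool_pos: [0.49, 0.0563, 0.2776]
ee_rot: [3.141, -0.001, -0.0]
wrist_force: [0.7, 0.4, -0.2]
width: 0.0257
finger_force: 30.0
```

```bash
python3 look.py w7 vial_1_mid:wrist cup_a_floor:scene cup_b_floor:wrist cup_b_floor:scene; python3 - <<'E'
import cv2
im=cv2.imread('pics/w7.png');cv2.imwrite('pics/w7c.png',im[150:390,200:560])
E
```

```text
21.9 [0.49   0.0563 0.2776] [ 3.141e+00 -1.000e-03 -0.000e+00] 0.02566337756094023 [ 0.7  0.4 -0.2]
vial_1_mid wrist 0.82 [0.4934 0.0554 0.096 ] [324.9 300.2]
cup_a_floor scene 0.68 [0.4888 0.0557 0.0585] [330.4 231.4]
cup_b_floor wrist 0.95 [ 0.463  -0.07    0.0617] [541.9 322.9]
cup_b_floor scene 0.59 [ 0.4652 -0.0769  0.0594] [349.3 251.5]
```

View pics/w7c.png

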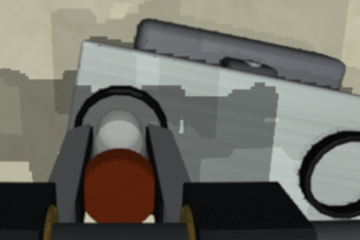

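The vial sits inside cup a's ring. I'll lower it slightly more, release it and back off.

{"fn": "play_rows", "kwargs": {
  "translation": [
    [0, 0, 0.08],
    [0, 0, 0],
    [0, 0, 0],
    [0, 0, 0],
    [0, 0, 0],
    [0, 0, -0.4],
    [0, 0, -0.7],
    [0, 0, -0.7]
  ],
  "twist": [
    [0, 0, 0],
    [0, 0, 0],
    [0, 0, 0],
    [0, 0, 0],
    [0, 0, 0],
    [0, 0, 0],
    [0, 0, 0],
    [0, 0, 0]
  ],
  "gripper": [-1, -1, 0.4, 0.4, 0.4, 0.4, 0.4, 0.4]
}}

```text
time: 23.05
tool_pos: [0.4895, 0.0563, 0.3455]
ee_rot: [3.141, 0.003, -0.0]
wrist_force: [0.3, 0.2, -0.3]
width: 0.0653
finger_force: 0.0
```

{"fn": "play_rows", "kwargs": {
  "translation": [
    [0, 0.6, 0],
    [0, 0.95, 0],
    [-0.1, 0.95, 0],
    [-0.1, 0.95, 0],
    [-0.1, 0.95, 0],
    [-0.1, 0.95, 0],
    [-0.1, 0.95, 0],
    [-0.1, 0.95, 0]
  ],
  "twist": [
    [0, 0, 0],
    [0, 0, 0],
    [0, 0, 0],
    [0, 0, 0],
    [0, 0, 0],
    [0, 0, 0],
    [0, 0, 0],
    [0, 0, 0]
  ],
  "gripper": [0.4, 0.4, 0.4, 0.4, 0.4, 0.4, 0.4, 0.4]
}}

```text
time: 23.85
tool_pos: [0.4653, -0.2352, 0.3454]
ee_rot: [-3.141, 0.0, -0.0]
wrist_force: [-0.1, 0.3, 0.3]
width: 0.0658
finger_force: 0.0
```

{"fn": "play_rows", "kwargs": {
  "translation": [
    [-0.1, 0.95, 0],
    [-0.1, 0.95, 0],
    [-0.1, 0.4, 0],
    [-0.1, 0, 0],
    [0, 0, 0],
    [0, 0, 0]
  ],
  "twist": [
    [0, 0, 0],
    [0, 0, 0],
    [0, 0, 0],
    [0, 0, 0],
    [0, 0, 0],
    [0, 0, 0]
  ],
  "gripper": [0.4, 0.4, 0.4, 0.4, 0.4, 0.4]
}}

```text
time: 24.45
tool_pos: [0.45, -0.3242, 0.3459]
ee_rot: [-3.141, -0.0, 0.002]
wrist_force: [-0.3, 0.5, 0.5]
width: 0.0657
finger_force: 0.0
```

```bash
python3 look.py w8 vial_1_mid:wrist vial_1_mid:top vial_1_mid:scene cup_b_floor:wrist cup_b_floor:scene
```

```text
24.45 [ 0.45   -0.3242  0.3459] [-3.141e+00 -0.000e+00  2.000e-03] 0.06572780157705356 [-0.3  0.5  0.5]
vial_1_mid top 0.5 [0.4908 0.0599 0.095 ] [280.1 218.8]
vial_1_mid scene 0.46 [ 0.4313 -0.2833 -0.0016] [387.4 319.5]
cup_b_floor wrist 0.41 [ 0.4283 -0.2835  0.0018] [273.7 249.9]
cup_b_floor scene 0.7 [ 0.4635 -0.0751  0.064 ] [348.2 249.5]
```

View pics/w8.png

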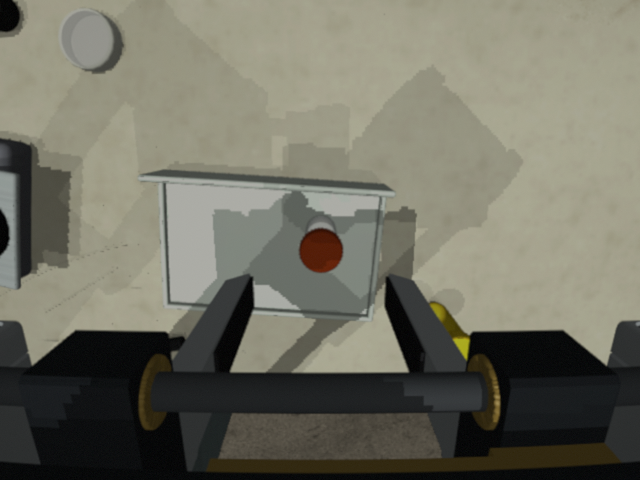

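The second vial's orange cap is at (321,250), centred between the fingers. The rack is otherwise empty, and the yellow vial is outside it at (447,325).

{"fn": "play_rows", "kwargs": {
  "translation": [
    [-0.02, 0.01, 0.6],
    [0, 0, 0.8],
    [0, 0, 0.8],
    [0, 0, 0.55],
    [0, 0, 0.26],
    [0, 0, 0],
    [0, 0, 0],
    [0, 0, 0]
  ],
  "twist": [
    [0, 0, 0],
    [0, 0, 0],
    [0, 0, 0],
    [0, 0, 0],
    [0, 0, 0],
    [0, 0, 0],
    [0, 0, 0],
    [0, 0, 0]
  ],
  "gripper": [0.4, 0.4, 0.4, 0.4, 0.4, 0.4, -1, -1]
}}

```text
time: 25.65
tool_pos: [0.4496, -0.3265, 0.2275]
ee_rot: [3.139, -0.003, -0.0]
wrist_force: [-0.1, -0.9, 0.6]
width: 0.0532
finger_force: 0.0
```

{"fn": "play_rows", "kwargs": {
  "translation": [
    [0, 0, 0],
    [0, 0, 0],
    [0, 0, 0],
    [0, 0, 0]
  ],
  "twist": [
    [0, 0, 0],
    [0, 0, 0],
    [0, 0, 0],
    [0, 0, 0]
  ],
  "gripper": [-1, -1, -1, -1]
}}

```text
time: 26.05
tool_pos: [0.4491, -0.3261, 0.2259]
ee_rot: [3.141, -0.001, -0.0]
wrist_force: [0.1, -0.4, 1.7]
width: 0.0257
finger_force: 30.0
```

{"fn": "play_rows", "kwargs": {
  "translation": [
    [0, 0, -0.5],
    [0, 0, -0.9],
    [0, 0, -0.9],
    [0, -0.5, -0.7],
    [0.05, -0.9, 0],
    [0.1, -0.9, 0],
    [0.1, -0.9, 0],
    [0.1, -0.9, 0]
  ],
  "twist": [
    [0, 0, 0],
    [0, 0, 0],
    [0, 0, 0],
    [0, 0, 0],
    [0, 0, 0],
    [0, 0, 0],
    [0, 0, 0],
    [0, 0, 0]
  ],
  "gripper": [-1, -1, -1, -1, -1, -1, -1, -1]
}}

```text
time: 26.85
tool_pos: [0.4628, -0.1607, 0.3454]
ee_rot: [-3.142, -0.0, -0.001]
wrist_force: [0.1, 0.9, -0.6]
width: 0.0256
finger_force: 30.0
```

{"fn": "play_rows", "kwargs": {
  "translation": [
    [0.04, -0.9, 0],
    [0, -0.9, 0],
    [0, -0.45, 0],
    [0, 0, 0],
    [0, 0, 0]
  ],
  "twist": [
    [0, 0, 0],
    [0, 0, 0],
    [0, 0, 0],
    [0, 0, 0],
    [0, 0, 0]
  ],
  "gripper": [-1, -1, -1, -1, -1]
}}

```text
time: 27.35
tool_pos: [0.4646, -0.0721, 0.3454]
ee_rot: [3.141, 0.0, 0.001]
wrist_force: [0.3, -0.3, -0.7]
width: 0.0253
finger_force: 30.0
```

```bash
python3 look.py w9 vial_1_mid:wrist vial_1_mid:scene cup_a_floor:scene cup_b_floor:wrist cup_b_floor:top cup_b_floor:scene; python3 - <<'E'
from h import *
im=cv2.imread('pics/w9.png').max(2)
b=proj('wrist',[.4646,-.071,.072]);print(b)
x0,y0,x1,y1=int(b[0])-45,int(b[1])-45,int(b[0])+45,min(int(b[1])+20,275)
m=np.zeros_like(im);m[y0:y1,x0:x1]=(im[y0:y1,x0:x1]<35)
ys,xs=np.nonzero(m)
P=np.array([ray('wrist',(x,y),.07)[:2] for x,y in zip(xs,ys)])
A=np.c_[2*P,np.ones(len(P))];s=np.linalg.lstsq(A,(P**2).sum(1),rcond=None)[0]
print(len(P),s[:2].round(4),np.sqrt(s[2]+s[:2]@s[:2]))
E
```

```text
27.35 [ 0.4646 -0.0721  0.3454] [3.141e+00 0.000e+00 1.000e-03] 0.025321981761666373 [ 0.3 -0.3 -0.7]
vial_1_mid wrist 0.58 [0.4912 0.0599 0.0903] [112.3 217.6]
vial_1_mid scene 0.75 [0.4922 0.0569 0.0927] [331.2 218. ]
cup_a_floor scene 0.93 [0.4868 0.0568 0.0554] [329.4 232.6]
cup_b_floor wrist 0.83 [ 0.4609 -0.0718  0.0651] [320.1 251.4]
cup_b_floor top 0.93 [ 0.4641 -0.0733  0.0565] [327.8 230.1]
cup_b_floor scene 0.94 [ 0.4627 -0.0731  0.0609] [347.5 250.5]
orange [  51  206   47   50 1812] [ 74.3 230.6] [0.4788 0.0977 0.075 ]
[319.4 249.2]
708 [ 0.4649 -0.0701] 0.02342907368976494
```

View pics/w9.png

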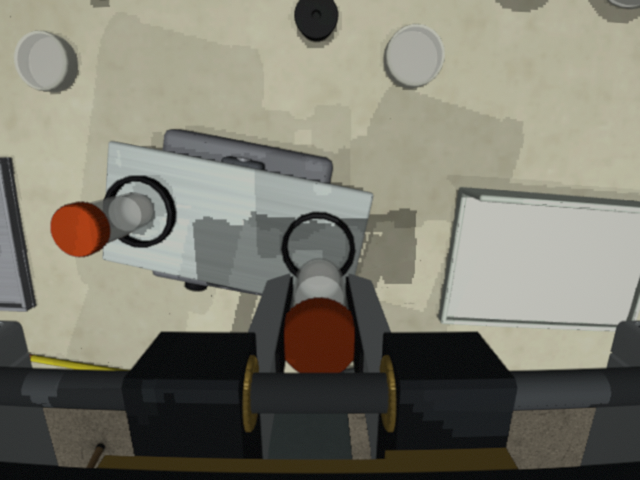

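The first vial stands in cup a (base at (128,212)), and the second is aligned with cup b's ring at (318,248). I'll lower it until the tray is level, then release.

{"fn": "play_rows", "kwargs": {
  "translation": [
    [0, 0, 0.5],
    [0, 0, 0.5],
    [0, 0, 0.3],
    [0, 0, 0.15],
    [0, 0, 0.1],
    [0, 0, 0.08],
    [0, 0, 0.04],
    [0, 0, 0]
  ],
  "twist": [
    [0, 0, 0],
    [0, 0, 0],
    [0, 0, 0],
    [0, 0, 0],
    [0, 0, 0],
    [0, 0, 0],
    [0, 0, 0],
    [0, 0, 0]
  ],
  "gripper": [-1, -1, -1, -1, -1, -1, -1, -1]
}}

```text
time: 28.6
tool_pos: [0.4648, -0.0721, 0.2792]
ee_rot: [3.141, -0.001, -0.0]
wrist_force: [-0.1, -0.1, 0.8]
width: 0.0259
finger_force: 30.0
```

```bash
python3 look.py w10 vial_1_mid:wrist vial_1_mid:top cup_a_floor:wrist cup_a_floor:scene cup_b_floor:scene
```

```text
28.6 [ 0.4648 -0.0721  0.2792] [ 3.141e+00 -1.000e-03 -0.000e+00] 0.025909053445719327 [-0.1 -0.1  0.8]
vial_1_mid wrist 0.95 [0.4914 0.0533 0.0976] [ 46.5 251.2]
vial_1_mid top 0.57 [0.4908 0.056  0.1003] [281.4 218.5]
cup_a_floor wrist 0.85 [0.488  0.0572 0.0577] [ 88.7 236.2]
cup_a_floor scene 0.96 [0.4893 0.0549 0.0577] [330.7 231.8]
cup_b_floor scene 0.6 [ 0.4637 -0.0745  0.0581] [348.2 251.8]
orange [  0 262  13  52 469] [  4.7 288.5] [0.4634 0.099  0.075 ]
```

View pics/w10.png

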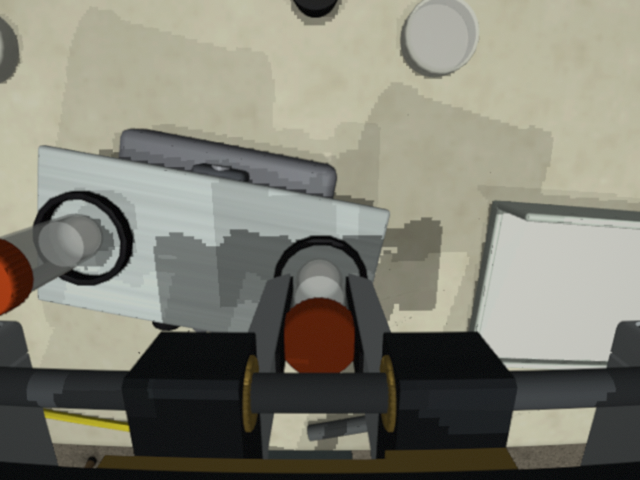

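{"fn": "play_rows", "kwargs": {
  "translation": [
    [0, 0, 0],
    [0, 0, 0],
    [0, 0, 0],
    [0, 0, -0.4],
    [0, 0, -0.7],
    [0, 0, -0.9],
    [0, -0.6, 0],
    [-0.1, -0.95, 0]
  ],
  "twist": [
    [0, 0, 0],
    [0, 0, 0],
    [0, 0, 0],
    [0, 0, 0],
    [0, 0, 0],
    [0, 0, 0],
    [0, 0, 0],
    [0, 0, 0]
  ],
  "gripper": [0.4, 0.4, 0.4, 0.4, 0.4, 0.4, 0.5, 0.5]
}}

```text
time: 29.8
tool_pos: [0.4612, -0.0106, 0.3603]
ee_rot: [3.141, -0.004, -0.004]
wrist_force: [-0.3, 0.5, -0.9]
width: 0.0704
finger_force: 0.0
```

{"fn": "play_rows", "kwargs": {
  "translation": [
    [-0.1, -0.95, 0],
    [-0.1, -0.95, 0],
    [-0.1, -0.95, 0],
    [-0.1, -0.95, 0],
    [-0.1, -0.95, 0],
    [0, -0.95, 0],
    [0, -0.75, 0],
    [0, 0, 0]
  ],
  "twist": [
    [0, 0, 0],
    [0, 0, 0],
    [0, 0, 0],
    [0, 0, 0],
    [0, 0, 0],
    [0, 0, 0],
    [0, 0, 0],
    [0, 0, 0]
  ],
  "gripper": [0.5, 0.5, 0.5, 0.5, 0.5, 0.5, 0.5, 0.5]
}}

```text
time: 30.6
tool_pos: [0.4401, 0.2508, 0.3583]
ee_rot: [-3.141, 0.001, 0.005]
wrist_force: [0.2, -0.8, 0.7]
width: 0.0707
finger_force: 0.0
```

```bash
python3 look.py w11 squat_mid:wrist squat_mid:top dropper_mid:wrist vial_1_mid:top vial_1_mid:scene cup_a_floor:scene cup_b_floor:scene cup_a_floor:top
```

```text
30.6 [0.4401 0.2508 0.3583] [-3.141e+00  1.000e-03  5.000e-03] 0.07073471359744421 [ 0.2 -0.8  0.7]
squat_mid wrist 0.79 [0.4417 0.2481 0.0512] [319.9 235.3]
squat_mid top 0.6 [0.4374 0.2417 0.053 ] [216.8 240.1]
dropper_mid wrist 0.68 [0.4388 0.348  0.0515] [191.4 239.4]
vial_1_mid top 0.67 [0.4892 0.0573 0.0559] [281.7 221.5]
vial_1_mid scene 0.53 [0.4886 0.0533 0.0928] [330.6 218.6]
cup_a_floor scene 0.61 [0.492  0.0533 0.0575] [332.  231.9]
cup_a_floor scene 0.36 [0.4435 0.255  0.0523] [280.9 213.6]
cup_b_floor scene 0.71 [ 0.4639 -0.0732  0.0609] [348.  250.4]
cup_a_floor top 0.86 [0.4898 0.0522 0.0592] [283.5 221.1]
```

View pics/w11.png

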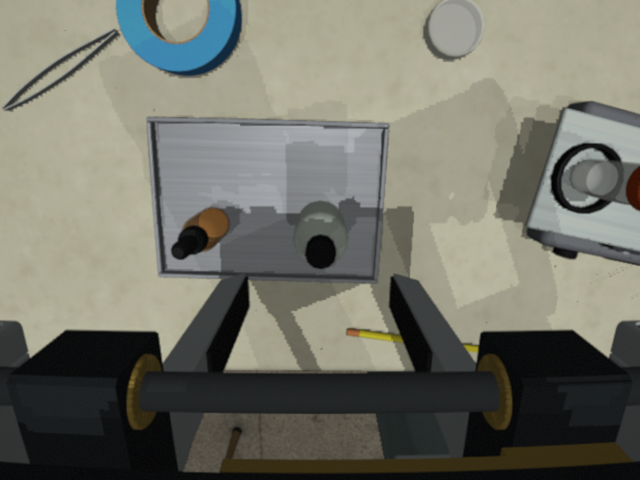

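The squat bottle's cap is at (320,251), centred between the fingers. The dropper bottle at (205,232) is upright and the vial stands in cup a. I'll grasp the squat bottle.

{"fn": "play_rows", "kwargs": {
  "translation": [
    [0, 0, 0.6],
    [0, 0, 0.8],
    [0, 0, 0.8],
    [0, 0, 0.7],
    [0, 0, 0.26],
    [0, 0, 0],
    [0, 0, 0],
    [0, 0, 0]
  ],
  "twist": [
    [0, 0, 0],
    [0, 0, 0],
    [0, 0, 0],
    [0, 0, 0],
    [0, 0, 0],
    [0, 0, 0],
    [0, 0, 0],
    [0, 0, 0]
  ],
  "gripper": [0.5, 0.5, 0.5, 0.5, 0.5, 0.5, -1, -1]
}}

```text
time: 31.95
tool_pos: [0.4414, 0.2483, 0.2344]
ee_rot: [-3.14, -0.004, -0.0]
wrist_force: [0.1, 0.8, 0.3]
width: 0.058
finger_force: 0.0
```

{"fn": "play_rows", "kwargs": {
  "translation": [
    [0, 0, 0],
    [0, 0, 0],
    [0, 0, 0]
  ],
  "twist": [
    [0, 0, 0],
    [0, 0, 0],
    [0, 0, 0]
  ],
  "gripper": [-1, -1, -1]
}}

```text
time: 32.25
tool_pos: [0.441, 0.2482, 0.2335]
ee_rot: [-3.141, -0.002, -0.0]
wrist_force: [0.4, 0.2, 3.7]
width: 0.0416
finger_force: 30.0
```

{"fn": "play_rows", "kwargs": {
  "translation": [
    [0, 0, -0.5],
    [0, 0, -0.9],
    [0, 0, -0.9],
    [0, 0, -0.9],
    [0, 0, -0.9],
    [-0.2, 0.6, 0],
    [-0.2, 0.95, 0],
    [-0.2, 0.95, 0]
  ],
  "twist": [
    [0, 0, 0],
    [0, 0, 0],
    [0, 0, 0],
    [0, 0, 0],
    [0, 0, 0],
    [0, 0, 0],
    [0, 0, 0],
    [0, 0, 0]
  ],
  "gripper": [-1, -1, -1, -1, -1, -1, -1, -1]
}}

```text
time: 33.05
tool_pos: [0.4161, 0.1472, 0.3964]
ee_rot: [3.141, -0.0, 0.002]
wrist_force: [0.8, -0.6, -1.0]
width: 0.0413
finger_force: 30.0
```

{"fn": "play_rows", "kwargs": {
  "translation": [
    [-0.1, 0.95, 0],
    [0, 0.95, 0],
    [0, 0.95, 0],
    [0, 0.95, 0],
    [0, 0.95, 0],
    [0, 0.95, 0],
    [0, 0.95, 0],
    [0, 0.95, 0]
  ],
  "twist": [
    [0, 0, 0],
    [0, 0, 0],
    [0, 0, 0],
    [0, 0, 0],
    [0, 0, 0],
    [0, 0, 0],
    [0, 0, 0],
    [0, 0, 0]
  ],
  "gripper": [-1, -1, -1, -1, -1, -1, -1, -1]
}}

```text
time: 33.85
tool_pos: [0.4121, -0.1575, 0.3962]
ee_rot: [3.142, -0.0, -0.0]
wrist_force: [1.4, -0.1, -0.6]
width: 0.0414
finger_force: 30.0
```

{"fn": "play_rows", "kwargs": {
  "translation": [
    [0, 0.95, 0],
    [0, 0.7, 0],
    [0, 0.3, 0],
    [0, 0, 0.7],
    [0, 0, 0.9],
    [0, 0, 0],
    [0, 0, 0]
  ],
  "twist": [
    [0, 0, 0],
    [0, 0, 0],
    [0, 0, 0],
    [0, 0, 0],
    [0, 0, 0],
    [0, 0, 0],
    [0, 0, 0]
  ],
  "gripper": [-1, -1, -1, -1, -1, -1, -1]
}}

```text
time: 34.55
tool_pos: [0.4126, -0.2334, 0.3323]
ee_rot: [-3.14, 0.001, 0.001]
wrist_force: [-0.0, -0.0, -1.5]
width: 0.0415
finger_force: 30.0
```

```bash
python3 look.py w12 squat_mid:wrist squat_mid:scene rack:wrist
```

```text
34.55 [ 0.4126 -0.2334  0.3323] [-3.14e+00  1.00e-03  1.00e-03] 0.041450864257558666 [-0.  -0.  -1.5]
squat_mid wrist 0.88 [ 0.4135 -0.2355  0.15  ] [324.9 304.5]
squat_mid scene 0.85 [ 0.415  -0.2339  0.152 ] [368.2 240.4]
rack wrist 0.58 [ 4.308e-01 -2.803e-01  3.000e-04] [376.2 208.7]
orange [  0 164  17  52 625] [  6.3 190.7] [ 0.4574 -0.0293  0.075 ]
```

{"fn": "play_rows", "kwargs": {
  "translation": [
    [0, 0, 0.6],
    [0, 0, 0.8],
    [0, 0, 0.7],
    [0, 0, 0.25],
    [0, 0, 0.13],
    [0, 0, 0],
    [0, 0, 0],
    [0, 0, 0]
  ],
  "twist": [
    [0, 0, 0],
    [0, 0, 0],
    [0, 0, 0],
    [0, 0, 0],
    [0, 0, 0],
    [0, 0, 0],
    [0, 0, 0],
    [0, 0, 0]
  ],
  "gripper": [-1, -1, -1, -1, -1, -1, -1, 0.5]
}}

```text
time: 35.65
tool_pos: [0.4131, -0.2344, 0.2343]
ee_rot: [3.14, -0.002, 0.0]
wrist_force: [-0.7, 0.3, -0.8]
width: 0.0467
finger_force: 0.0
```

{"fn": "play_rows", "kwargs": {
  "translation": [
    [0, 0, 0],
    [0, 0, 0],
    [0, 0, -0.5],
    [0, 0, -0.9],
    [0, 0, -0.9],
    [0, 0, -0.9],
    [0, 0, -0.3],
    [0, -0.6, 0]
  ],
  "twist": [
    [0, 0, 0],
    [0, 0, 0],
    [0, 0, 0],
    [0, 0, 0],
    [0, 0, 0],
    [0, 0, 0],
    [0, 0, 0],
    [0, 0, 0]
  ],
  "gripper": [0.5, 0.5, 0.5, 0.5, 0.5, 0.5, 0.5, 0.5]
}}

```text
time: 36.45
tool_pos: [0.413, -0.2115, 0.3753]
ee_rot: [3.138, -0.004, -0.003]
wrist_force: [1.6, 0.9, -0.1]
width: 0.0704
finger_force: 0.0
```

{"fn": "play_rows", "kwargs": {
  "translation": [
    [0, -0.95, 0],
    [0, -0.95, 0],
    [0, -0.95, 0],
    [0, -0.95, 0],
    [0, -0.95, 0],
    [0, -0.95, 0],
    [0, -0.95, 0],
    [0, -0.95, 0]
  ],
  "twist": [
    [0, 0, 0],
    [0, 0, 0],
    [0, 0, 0],
    [0, 0, 0],
    [0, 0, 0],
    [0, 0, 0],
    [0, 0, 0],
    [0, 0, 0]
  ],
  "gripper": [0.4, 0.4, 0.4, 0.4, 0.4, 0.4, 0.4, 0.4]
}}

```text
time: 37.25
tool_pos: [0.4121, 0.0955, 0.3717]
ee_rot: [3.141, 0.002, -0.0]
wrist_force: [0.7, -0.5, 0.2]
width: 0.0656
finger_force: 0.0
```

{"fn": "play_rows", "kwargs": {
  "translation": [
    [0.1, -0.95, 0],
    [0.15, -0.95, 0],
    [0.2, -0.95, 0],
    [0.2, -0.95, 0],
    [0, -0.95, 0],
    [0, -0.95, 0],
    [0, -0.6, 0],
    [0, 0, 0]
  ],
  "twist": [
    [0, 0, 0],
    [0, 0, 0],
    [0, 0, 0],
    [0, 0, 0],
    [0, 0, 0],
    [0, 0, 0],
    [0, 0, 0],
    [0, 0, 0]
  ],
  "gripper": [0.4, 0.4, 0.4, 0.4, 0.4, 0.4, 0.4, 0.4]
}}

```text
time: 38.05
tool_pos: [0.4381, 0.3484, 0.3708]
ee_rot: [3.141, 0.003, 0.004]
wrist_force: [-0.0, -0.4, -0.9]
width: 0.0658
finger_force: 0.0
```

```bash
python3 look.py w13 dropper_mid:wrist dropper_mid:top squat_mid:top squat_mid:scene vial_1_mid:scene vial_1_mid:top
```

```text
38.05 [0.4381 0.3484 0.3708] [3.141e+00 3.000e-03 4.000e-03] 0.0657687316149792 [-0.  -0.4 -0.9]
dropper_mid wrist 0.58 [0.4387 0.3472 0.0533] [318.  232.6]
dropper_mid top 0.61 [0.4404 0.346  0.0544] [180.3 239.1]
squat_mid top 0.55 [ 0.4098 -0.2395  0.0535] [386.4 249. ]
squat_mid scene 0.7 [ 0.4116 -0.2348  0.0544] [366.2 286.5]
vial_1_mid scene 0.55 [0.49   0.0532 0.0954] [331.1 217.6]
vial_1_mid scene 0.51 [ 0.4598  0.2958 -0.0025] [281.2 226.8]
vial_1_mid top 0.42 [0.4927 0.0555 0.0994] [281.6 217.9]
```

{"fn": "play_rows", "kwargs": {
  "translation": [
    [0, 0, 0.6],
    [0, 0, 0.9],
    [0, 0, 0.9],
    [0, 0, 0.8],
    [0, 0, 0.27],
    [0, 0, 0],
    [0, 0, 0],
    [0, 0, 0]
  ],
  "twist": [
    [0, 0, 0],
    [0, 0, 0],
    [0, 0, 0],
    [0, 0, 0],
    [0, 0, 0],
    [0, 0, 0],
    [0, 0, 0],
    [0, 0, 0]
  ],
  "gripper": [0.4, 0.4, 0.4, 0.4, 0.4, 0.4, -1, -1]
}}

```text
time: 39.3
tool_pos: [0.4394, 0.3464, 0.2368]
ee_rot: [-3.139, -0.004, -0.0]
wrist_force: [-0.2, 0.2, -0.3]
width: 0.0533
finger_force: 0.0
```

{"fn": "play_rows", "kwargs": {
  "translation": [
    [0, 0, 0],
    [0, 0, 0],
    [0, 0, 0],
    [0, 0, 0]
  ],
  "twist": [
    [0, 0, 0],
    [0, 0, 0],
    [0, 0, 0],
    [0, 0, 0]
  ],
  "gripper": [-1, -1, -1, -1]
}}

```text
time: 39.7
tool_pos: [0.4388, 0.346, 0.2349]
ee_rot: [-3.141, -0.001, 0.0]
wrist_force: [-0.4, -0.6, 2.3]
width: 0.0292
finger_force: 30.0
```

{"fn": "play_rows", "kwargs": {
  "translation": [
    [0, 0, -0.5],
    [0, 0, -0.9],
    [0, 0, -0.9],
    [0, 0, -0.9],
    [0, 0, -0.9],
    [0, 0.6, 0],
    [-0.15, 0.95, 0],
    [-0.2, 0.95, 0]
  ],
  "twist": [
    [0, 0, 0],
    [0, 0, 0],
    [0, 0, 0],
    [0, 0, 0],
    [0, 0, 0],
    [0, 0, 0],
    [0, 0, 0],
    [0, 0, 0]
  ],
  "gripper": [-1, -1, -1, -1, -1, -1, -1, -1]
}}

```text
time: 40.5
tool_pos: [0.4244, 0.2452, 0.3981]
ee_rot: [3.141, -0.0, 0.001]
wrist_force: [0.9, -1.0, -0.2]
width: 0.0291
finger_force: 30.0
```

{"fn": "play_rows", "kwargs": {
  "translation": [
    [-0.2, 0.95, 0],
    [-0.2, 0.95, 0],
    [-0.12, 0.95, 0],
    [0, 0.95, 0],
    [0, 0.95, 0],
    [0, 0.95, 0],
    [0, 0.95, 0],
    [0, 0.95, 0]
  ],
  "twist": [
    [0, 0, 0],
    [0, 0, 0],
    [0, 0, 0],
    [0, 0, 0],
    [0, 0, 0],
    [0, 0, 0],
    [0, 0, 0],
    [0, 0, 0]
  ],
  "gripper": [-1, -1, -1, -1, -1, -1, -1, -1]
}}

```text
time: 41.3
tool_pos: [0.4033, -0.0594, 0.3982]
ee_rot: [3.142, -0.0, 0.0]
wrist_force: [0.5, -0.0, -0.6]
width: 0.0291
finger_force: 30.0
```

{"fn": "play_rows", "kwargs": {
  "translation": [
    [0, 0.95, 0],
    [0, 0.95, 0],
    [0, 0.95, 0],
    [0, 0.95, 0],
    [0, 0.95, 0],
    [0, 0.95, 0],
    [0, 0.89, 0],
    [0, 0, 0]
  ],
  "twist": [
    [0, 0, 0],
    [0, 0, 0],
    [0, 0, 0],
    [0, 0, 0],
    [0, 0, 0],
    [0, 0, 0],
    [0, 0, 0],
    [0, 0, 0]
  ],
  "gripper": [-1, -1, -1, -1, -1, -1, -1, -1]
}}

```text
time: 42.1
tool_pos: [0.4033, -0.325, 0.3971]
ee_rot: [3.141, 0.002, -0.005]
wrist_force: [0.2, 0.6, -0.9]
width: 0.0289
finger_force: 30.0
```

{"fn": "play_rows", "kwargs": {
  "translation": [
    [0, 0, 0.7],
    [0, 0, 0.9],
    [0, 0, 0],
    [0, 0, 0]
  ],
  "twist": [
    [0, 0, 0],
    [0, 0, 0],
    [0, 0, 0],
    [0, 0, 0]
  ],
  "gripper": [-1, -1, -1, -1]
}}

```text
time: 42.5
tool_pos: [0.4038, -0.3209, 0.3342]
ee_rot: [-3.14, 0.001, 0.001]
wrist_force: [0.1, 0.5, -0.2]
width: 0.0293
finger_force: 30.0
```

```bash
python3 look.py w14 squat_mid:wrist dropper_mid:wrist dropper_mid:scene
```

```text
42.5 [ 0.4038 -0.3209  0.3342] [-3.14e+00  1.00e-03  1.00e-03] 0.029298921419807333 [ 0.1  0.5 -0.2]
squat_mid wrist 0.71 [ 0.4101 -0.2383  0.0513] [204.1 237.8]
dropper_mid wrist 0.7 [ 0.406  -0.3181  0.1547] [313.8 304. ]
dropper_mid scene 0.66 [ 0.4079 -0.3226  0.1527] [391.4 257.1]
dropper_mid scene 0.19 [ 0.4585  0.2967 -0.0028] [280.7 226.8]
```

View pics/w14.png

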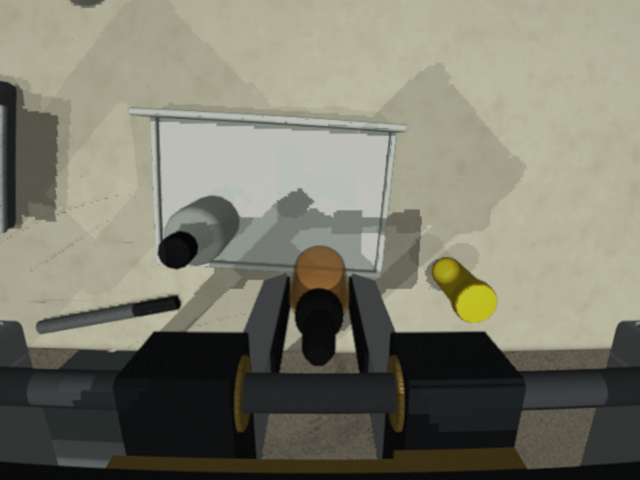

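The squat bottle stands upright in the rack at (200,230). The dropper bottle is held at (320,275) over its spot. I'll lower it, release it and retreat.

{"fn": "play_rows", "kwargs": {
  "translation": [
    [0, 0.02, 0.6],
    [0, 0, 0.8],
    [0, 0, 0.7],
    [0, 0, 0.25],
    [0, 0, 0.11],
    [0, 0, 0],
    [0, 0, 0],
    [0, 0, 0]
  ],
  "twist": [
    [0, 0, 0],
    [0, 0, 0],
    [0, 0, 0],
    [0, 0, 0],
    [0, 0, 0],
    [0, 0, 0],
    [0, 0, 0],
    [0, 0, 0]
  ],
  "gripper": [-1, -1, -1, -1, -1, -1, -1, 0.4]
}}

```text
time: 43.6
tool_pos: [0.4042, -0.3229, 0.2374]
ee_rot: [3.139, -0.002, 0.0]
wrist_force: [-0.2, 0.3, 0.0]
width: 0.0341
finger_force: 0.0
```

{"fn": "play_rows", "kwargs": {
  "translation": [
    [0, 0, 0],
    [0, 0, 0],
    [0, 0, -0.5],
    [0, 0, -0.9],
    [0, 0, -0.9],
    [0, 0, -0.9],
    [0, 0, -0.8],
    [-0.5, 0, -0.5]
  ],
  "twist": [
    [0, 0, 0],
    [0, 0, 0],
    [0, 0, 0],
    [0, 0, 0],
    [0, 0, 0],
    [0, 0, 0],
    [0, 0, 0],
    [0, 0, 0]
  ],
  "gripper": [0.4, 0.4, 0.4, 0.4, 0.4, 0.4, 0.4, 0.4]
}}

```text
time: 44.4
tool_pos: [0.3847, -0.3224, 0.4191]
ee_rot: [3.138, -0.004, 0.002]
wrist_force: [-0.5, -0.0, -0.8]
width: 0.066
finger_force: 0.0
```

{"fn": "play_rows", "kwargs": {
  "translation": [
    [-0.8, 0, 0],
    [-0.5, -0.8, 0],
    [0, -0.9, 0],
    [0, -0.9, 0],
    [0, 0, 0],
    [0, 0, 0]
  ],
  "twist": [
    [0, 0, 0],
    [0, 0, 0],
    [0, 0, 0],
    [0, 0, 0],
    [0, 0, 0],
    [0, 0, 0]
  ],
  "gripper": [0.4, 0.4, 0.4, 0.4, 0.4, 0.4]
}}

```text
time: 45.0
tool_pos: [0.3317, -0.218, 0.4163]
ee_rot: [3.14, -0.001, 0.001]
wrist_force: [0.7, 0.0, -0.5]
width: 0.0657
finger_force: 0.0
```

```bash
python3 look.py w15 squat_mid:wrist dropper_mid:wrist dropper_mid:scene squat_mid:scene vial_1_mid:wrist vial_1_mid:scene cup_a_floor:wrist cup_b_floor:wrist cup_a_floor:scene cup_b_floor:scene; python3 -c "
from h import *
save('scene','s15c',(240,160,460,360),2)"
```

```text
45.0 [ 0.3317 -0.218   0.4163] [ 3.14e+00 -1.00e-03  1.00e-03] 0.06573432907771064 [ 0.7  0.  -0.5]
squat_mid wrist 0.82 [ 0.4135 -0.2352  0.0515] [339.4 128.4]
squat_mid wrist 0.23 [ 0.4645 -0.0699  0.0957] [118.8  58.8]
dropper_mid wrist 0.6 [ 0.4053 -0.322   0.0524] [438.9 138.5]
dropper_mid scene 0.9 [ 0.409  -0.3244  0.0514] [390.7 307.4]
squat_mid scene 0.71 [ 0.4178 -0.2338  0.0505] [368.5 287.4]
vial_1_mid scene 0.58 [0.4913 0.052  0.097 ] [331.8 217. ]
vial_1_mid scene 0.3 [ 0.4086 -0.3253  0.0537] [390.8 306.6]
vial_1_mid scene 0.25 [0.4878 0.0553 0.0586] [330.1 231.5]
cup_b_floor wrist 0.94 [ 0.4644 -0.0712  0.0583] [143.5  67. ]
cup_a_floor scene 0.81 [0.491  0.054  0.0591] [331.5 231.3]
cup_b_floor scene 0.83 [ 0.4616 -0.072   0.0575] [346.8 251.8]
cup_b_floor scene 0.46 [0.4885 0.0562 0.0593] [330.2 231.1]
orange [  73   25   41   45 1460] [93.3 46.7] [ 0.478  -0.0388  0.075 ]
```

View pics/w15.png

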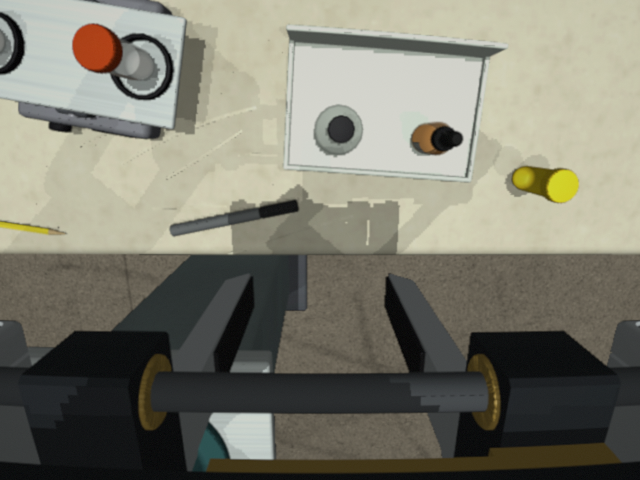

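View pics/s15c.png

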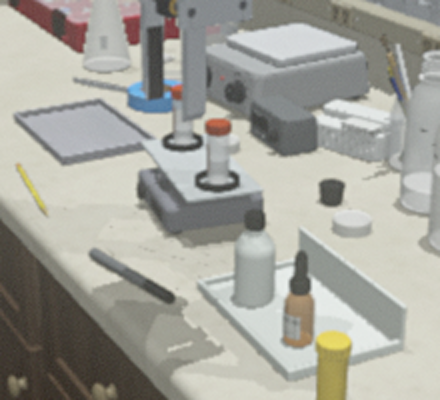

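Both bottles stand upright on their rack spots, at (338,130) and (437,138) in the wrist view. Both vials stand in their cups with the tray level (cup floors at 0.0592 and 0.058 m), and the gripper is clear of everything.

```bash
python3 -c "
from bench import robot
print(robot.close_job())"
```

```text
the job is handed in; nothing more can be done
None
```

The job is handed in at about 45 s of the 141 s allowed: both vials are in the mixer cups with the tray level, and the dropper bottle and white bottle are upright and let go on their original rack spots.

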